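# Bring a dish stand's pointer over the marked spot

### The arm

A 6-joint arm with a two-finger parallel gripper is mounted at the origin on a cart in front of the work surface, level with it; the furniture and walls round the work are solid. World frame = base frame: x ahead of the robot, y to its left, z up, the work surface at z = 0. Lengths are in mm, angles in rad, forces in N, time in s.
With the tool pointing down it reaches from about 400 to 925 mm from the base axis. Payload 12.5 kg.
Tool frame: the origin (TCP) lies at the very end of the fingers, on their centre line; the grasp point (between the pads) lies 19 mm behind it; y points along the fingers, z is the direction in which the jaws open and shut, and the axes are right-handed (so a half turn about y gives the same grasp; the last joint's range is limited). The gripper opens to 95 mm and grips with 3 to 60 N. Pads are 20 mm wide; open, the fingers measure 119 mm over their backs; the gripper's body (75 mm by 180 mm) begins 59 mm behind the grasp point.
Start: joints at [-1.419, 0.491, 1.559, -0, 1.092, -0.106], TCP at [159.369, -604.358, 214.661] pointing down, gripper open.
Joint ranges: [-3.1, 3.1], [-0.84, 2.19], [0.05, 2.79], [-1.13, 4.28], [0.06, 2.93], [-2.69, 2.69]. Speed limits (rad/s): [2.22, 2.22, 2.79, 3.14, 3.14, 3.14].

### API

Orientations are given as [roll, pitch, yaw] about the fixed x, y, z axes, in that order (R = Rz(yaw) Ry(pitch) Rx(roll)).
In Python, from cell import env, optics gives the robot as it stands.
- The arm moves only by the tool drive_tool, never from a script. Its argument "steps" is a list of rows, each an object with "slide": the shift along the tool's x, y, z in m, a list of three; "dr": the turn, a rotation vector about the tool's x, y, z in rad, a list of three; "fingers": the finger opening in m, from 0 to 0.0951. A call has 1 to 5 rows; each row is the pose to reach, as a shift and turn from the pose commanded when the call began, along the tool's axes at that moment; what a row does not reach only later rows make up. A row lasts 1/12 s, in which the tool goes at most 41.7 mm and 7.16 degrees, less where a joint would pass 70% of its speed; a pose out of reach is approached as far as the arm can. A call with a gripper value outside its range is refused whole. The fingers move at their own pace and stop on an object; the grip force is fixed at half the most. Time passes only in rows, so rows that repeat a pose let the fingers close. It gives the time, the measured TCP pose, the force and the opening at its end, in the units of the state.
- env.state(): the state, without advancing time (a new reading comes with each control period).
- optics.read_camera(name): name is "side" or "top" or "wrist"; returns the picture (420x560x3 uint8, red, green, blue); there is no depth.
- optics.camera_model(name): a dict with "mtx" (3x3 intrinsics, pixels), "R" (3x3) and "t" (3): a world point X has camera coordinates R X + t. Camera axes: x right, y down, z forward; pixel columns grow to the right and rows downward; lengths in mm; the calibration is good to about 2 mm. A picture is of the moment at which its call begins: read the wrist's pose just before it. camera_model takes no time and is no camera call; for the wrist camera it gives the pose at the moment of the call.
- env.job_done(): hands the job in, once; it reports no verdict.
The state is a dict: "t": time; "joints": joint angles; "qvel": joint speeds; "tau": joint torques, N m; "eef_pos": TCP position; "tcp_rot": TCP orientation; "ft_force": force on the tool from outside, world axes, zero at the start; "moment": the same for the moment, N m; "opening": opening from 0.0 (shut) to 1.0 (fully open).
Only numpy, scipy, OpenCV 4.12 (cv2) and the standard library are available. Lean on these libraries where they do the work, as an engineer would, in place of code of your own. Each camera call takes 0.05 s, during which the arm holds its last target.

### The job

On the dish stand, turn the two black knobs until the tip of the pointer stands over the middle of the small ring on the culture dish, then let go. Move the carriage and the slide plate only by their knobs, never by touching them. Leave the two bottles on the bench where they stand, and see that the pointer arm never pushes the little dropper bottle on the plate: bring the pointer past it before you wind the plate back.

Things in the scene. Friction and masses are not known exactly. Their poses are not given: they have to be found in the camera images.
- stand: Fixed pointer stand, grey bed 144 x 290 x 10 mm; origin at the centre of its underside; x to its back (away from the robot), y to its left, z up. Knob axes at (0, +118) and (0, -118) mm; rods and carriage at x = +27 to +63 mm. Apart from the knobs and dropper bottle all of it is lower than 60 mm. From about world x = 0.61 m backward, ware and a rack stand fixed on the bench.
- traverse_knob_grip (a point): Point on the axis of the left (+y) knob, 14 mm below its flat top and 26 mm above its underside. Round black knurled knob, 44 mm diameter, 40 mm tall (62 to 102 mm above the bench), vertical axis; it may be gripped at any yaw. Clockwise seen from above moves the carriage with the pointer to the stand's right (-y) by 25 mm per radian, anticlockwise back. It stays where it is left; about 0.05 N m turns it.
- slide_knob_grip (a point): Point on the axis of the right (-y) knob, same size and height as the left one. Clockwise seen from above winds the slide plate with all that stands on it toward the stand's back (+x) by 20 mm per radian, anticlockwise to the front. It stays where it is left; about 0.05 N m turns it.
- traverse_knob (a joint): Angle of the left knob in rad, 0 to 5.0 (stops), growing clockwise seen from above; carriage travel = 25 mm x angle. Starts near 0 (carriage at the left).
- slide_knob (a joint): Angle of the right knob in rad, 0 to 2.7 (stops), growing clockwise seen from above; plate travel = 20 mm x angle. Starts at 0 (plate at the front).
- carriage: Bare metal carriage block 36 x 32 mm, 40 to 58 mm above the bench, running along two rods at the back of the stand; a steel pointer arm 10 mm wide reaches from it toward the front, 41 to 49 mm above the bench, ending 5 mm in front of the pointer. Not to be touched by the robot.
- slide_plate: Bare metal plate 78 x 124 mm, top 16 mm above the bench, that slides along the stand's x; carries the dish and the dropper bottle. Not to be touched by the robot.
- pointer_tip (a point): Lower tip of the pointer cone under the front end of the arm, 35 mm above the bench, just above the ring's height. It lies at x = -5 mm in the stand's frame and moves along the stand's y only.
- mark (a point): Centre of the small raised black ring (13 mm outside, 9 mm inside diameter) on the lid of the culture dish, 17 mm from the dish's centre in any direction; it rides with the slide plate along the stand's x.
- dish_mid (a point): Centre, at half height, of the culture dish (63 mm across, 16 mm tall), which lies loose in a low round rim on the slide plate and must stay lying there.
- dish_seat (a point): Centre of that rim, on the plate's top: at x = -35 mm, y = -24 mm in the stand's frame when the plate is at the front.
- dropper_bottle_mid (a point): Small white dropper bottle, 24 mm diameter, 68 mm tall, loose on the slide plate to the left of the dish, between the pointer's start and the dish; point at its half height. With the plate at the front it stands before the pointer arm's end and the arm passes behind it; wound back, it stands in the arm's way. It must stay upright on its spot on the plate and rides with it.
- bottle_spot (a point): The place of the dropper bottle on the slide plate's top (the bottle starts within 4 mm of it).
- pump_bottle_mid (a point): White pump bottle, 52 mm (its x) by 81 mm (its y, spout to +y), 178 mm tall, loose on the bench just off one end of the stand, its axis about 118 to 137 mm from a knob's axis; point on its axis at half height (89 mm). Must stay standing where it is.
- brown_bottle_mid (a point): Brown glass bottle with a black dropper top, 34 mm diameter, 102 mm tall, loose on the bench just off the other end of the stand; point on its axis at half height (51 mm). Must stay standing where it is.
Mind the look-alikes: they are no part of the job. Leave any yellow look-alike of the part that bears mark alone. Several things look just like the part that bears brown_bottle_mid: the one meant starts nearest to the robot's base.

How it is judged:
By the outcome, as a careful person would: the job done as asked, in the order asked, and still so for the second after the job is handed in, with the robot touching nothing.
It also fails if it takes over 70 s, if anything falls off the work surface, if the arm or the gripper's body presses on something with over 40 N, if the wrist force passes 120 N, or if a joint passes its speed limit or range.

## Working session

There is one attempt and no reset: what is moved stays moved. The work goes in short steps, Python scripts to look and compute and a tool call to move; the robot and the scene stay as the last step left them, time stands still between calls to the robot, and variables do not carry over. Pictures are saved under pics/ and viewed, and the job is handed in when it is done.

Besides the shell and the picture viewer there is one more tool, called after "Request:" as name(argument=value, ...) on one line, values as JSON. drive_tool: Moves the arm, as the interface text tells. Its arguments: {"type":"object","properties":{"steps":{"type":"array","items":{"type":"object","properties":{"slide":{"type":"array","items":{"type":"number"}},"dr":{"type":"array","items":{"type":"number"}},"fingers":{"type":"number"}}}}},"required":["steps"]}

```bash
ls; mkdir -p pics; python3 - <<'E'
from cell import env, optics
import cv2
s=env.state(); print({k:s[k] for k in ('t','eef_pos','tcp_rot','opening')})
for n in ('side','top','wrist'):
    cv2.imwrite(f'pics/{n}0.png',optics.read_camera(n)[:,:,::-1]); m=optics.camera_model(n); print(n,m)
E
```

```text
pics
{'t': 0.0, 'eef_pos': array([ 159.3273416, -604.1053173,  214.0675142]), 'tcp_rot': array([-1.57187366e+00,  1.19424605e-04, -2.88376236e+00]), 'opening': 0.9984130157995389}
side {'mtx': array([[464.3729337 ,   0.        , 277.98647236],
       [  0.        , 464.3729337 , 207.65816446],
       [  0.        ,   0.        ,   1.        ]]), 'R': array([[-0.91184653, -0.40999143, -0.02104597],
       [-0.20014547,  0.48872617, -0.84916931],
       [ 0.35843786, -0.77009983, -0.52770119]]), 't': array([ 427.92572652,  194.09611131, 1077.96516415])}
top {'mtx': array([[508.24883354,   0.        , 276.62472331],
       [  0.        , 508.24883354, 206.34699763],
       [  0.        ,   0.        ,   1.        ]]), 'R': array([[-1.37300956e-02, -9.99905405e-01,  8.15828421e-04],
       [-9.85534776e-01,  1.33949252e-02, -1.68943133e-01],
       [ 1.68916224e-01, -3.12363264e-03, -9.85625462e-01]]), 't': array([ -19.86106497,  506.00408669, 1254.03286768])}
wrist {'mtx': array([[336.29847381,   0.        , 280.79097818],
       [  0.        , 336.29847381, 207.10355085],
       [  0.        ,   0.        ,   1.        ]]), 'R': array([[ 2.55142621e-01, -9.66903414e-01, -1.76446966e-04],
       [-9.28439456e-01, -2.45043856e-01,  2.79201872e-01],
       [-2.70004481e-01, -7.10724771e-02, -9.60232411e-01]]), 't': array([-625.09177367,  -31.97633947,  389.99129294])}
```

View pics/side0.png

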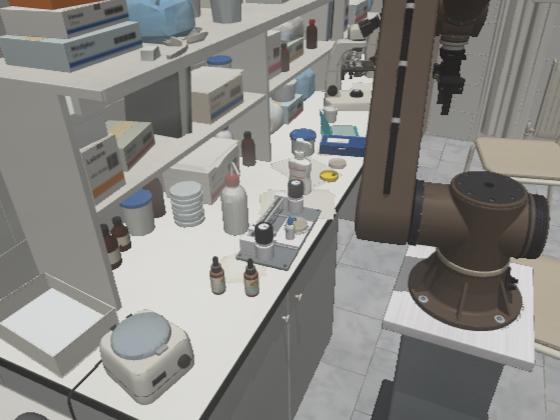

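View pics/top0.png

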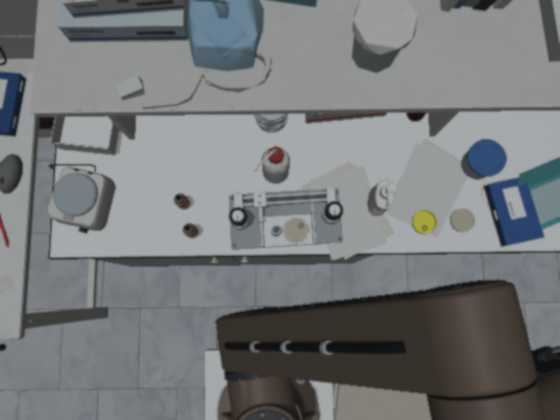

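View pics/wrist0.png

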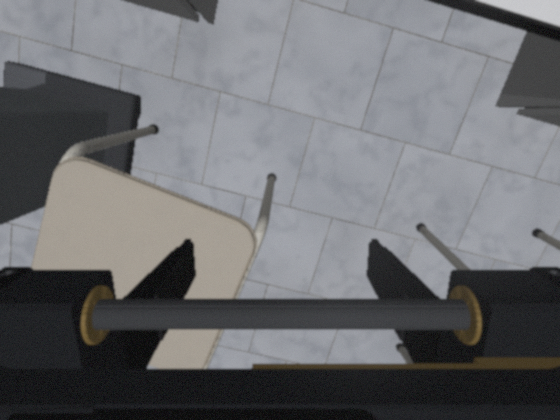

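```bash
cat > h.py <<'E'
import numpy as np, cv2
from cell import env, optics
def ray(m,u,v):
    d=m['R'].T@(np.linalg.inv(m['mtx'])@[u,v,1.]); o=-m['R'].T@m['t']; return o,d
def onz(m,u,v,z):
    o,d=ray(m,u,v); return o+d*(z-o[2])/d[2]
def proj(m,X):
    c=m['R']@np.asarray(X,float)+m['t']; p=m['mtx']@c; return p[:2]/p[2]
def crop(im,x0,y0,x1,y1,k,fn):
    cv2.imwrite(fn,cv2.resize(im[y0:y1,x0:x1,::-1],None,fx=k,fy=k,interpolation=cv2.INTER_CUBIC))
E
python3 - <<'E'
from h import *
im=cv2.imread('pics/top0.png')[:,:,::-1]
crop(im,165,140,445,260,2.8,'pics/topc.png')
im2=cv2.imread('pics/side0.png')[:,:,::-1]
crop(im2,190,140,350,300,3.7,'pics/sidec.png')
m=optics.camera_model('top')
for n,u,v,z in [('Lk',238,216,102),('Rk',334,210,102),('brown',190,230,95),('brown2',181,201,95),('pump',384,186,170),('dish',296,229,32)]: print(n,onz(m,u,v,z).round(1))
E
```

```text
Lk [473.1  67.5 102. ]
Rk [ 484.7 -166.   102. ]
brown [441.4 184.6  95. ]
brown2 [513.3 207.7  95. ]
pump [ 528.3 -275.6  170. ]
dish [448.2 -75.5  32. ]
```

View pics/topc.png

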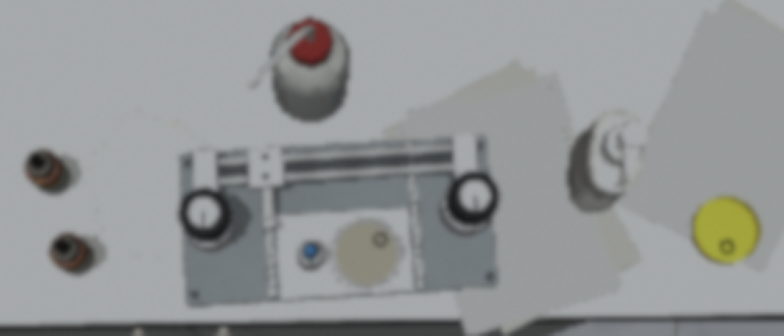

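View pics/sidec.png

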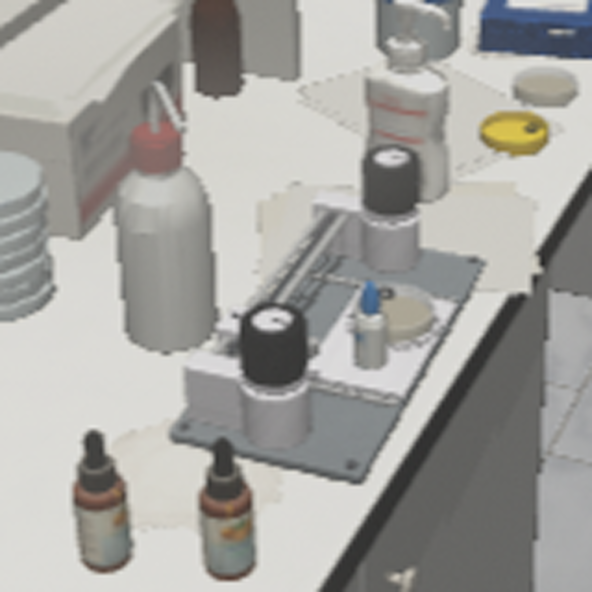

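```bash
python3 - <<'E'
from h import *
m=optics.camera_model('top')
P=lambda u,v:(165+u/2.8,140+v/2.8)
Lk=onz(m,*P(204,215),102);Rk=onz(m,*P(473,198),102)
d=(Lk-Rk)[:2];yaw=np.arctan2(-d[0],d[1]);c=(Lk+Rk)[:2]/2
print(Lk,Rk,np.linalg.norm(d),yaw,c)
def st(X):
    r=X[:2]-c; return np.array([np.cos(yaw)*r[0]+np.sin(yaw)*r[1],-np.sin(yaw)*r[0]+np.cos(yaw)*r[1]])
for n,u,v,z in [('carr',265,167,58),('ring',380,239,33),('dish',366,253,32),('drop',311,250,84),('pump',612,148,150),('wash',310,45,180)]:
    X=onz(m,*P(u,v),z);print(n,X.round(1),st(X).round(1))
w=optics.camera_model('wrist');s=env.state()
from scipy.spatial.transform import Rotation as Ro
T=Ro.from_euler('xyz',s['tcp_rot']).as_matrix()
o=-w['R'].T@w['t']; print('cam in tool',T.T@(o-s['eef_pos'])); print('cam axes in tool (rows right,down,fwd)',(w['R']@T).round(3))
E
```

```text
[471.17414577  67.79911758 102.        ] [ 482.92024941 -165.73388586  102.        ] 233.82821610808708 0.05025505287975142 [477.04719759 -48.96738414]
carr [520.9  16.   58. ] [47.1 62.6]
ring [457.3 -87.7  33. ] [-21.7 -37.7]
dish [444.7 -74.7  32. ] [-33.6 -24.1]
drop [441.6 -24.5  84. ] [-34.1  26.2]
pump [ 516.1 -278.1  150. ] [  27.5 -230.8]
wash [600.5 -25.9 180. ] [124.4  16.9]
cam in tool [ -78.29007928 -169.09965438    0.17006191]
cam axes in tool (rows right,down,fwd) [[-0.    -0.001  1.   ]
 [ 0.96  -0.279  0.   ]
 [ 0.279  0.96   0.001]]
```

```bash
cat >> h.py <<'E'
def go(x,y,z,yaw,n=5,mm=41,aa=.124):
    s=env.state(); p=s['eef_pos']; y0=s['tcp_rot'][2]
    d=np.array([x,y,z])-p; da=yaw-y0
    da=(da+np.pi)%(2*np.pi)-np.pi if abs(da)>4.5 else da
    N=max(np.linalg.norm(d)/mm,abs(da)/aa); f=min(1,n/N) if N>0 else 1
    print('t',round(s['t'],2),'pos',p.round(1),'rot',s['tcp_rot'].round(3),'q6',s['joints'][5].round(3),'rows',round(N,1))
    dd=d*f; t=np.array([np.cos(y0)*dd[0]+np.sin(y0)*dd[1],-dd[2],-np.sin(y0)*dd[0]+np.cos(y0)*dd[1]])
    print('slide',(t/1000).round(4),'dr y',round(-da*f,3))
E
python3 -c "
from h import *
go(400,-300,240,-1.7)"
```

```text
t 0.15 pos [ 159.3 -604.2  214.2] rot [-1.572  0.    -2.884] q6 -0.106 rows 9.5
slide [-0.1625 -0.0135 -0.1219] dr y -0.62
```

Request:
drive_tool(steps=[{"slide": [-0.16,-0.0135,-0.122],"dr": [0,-0.62,0],"fingers": 0.08},{"slide": [-0.16,-0.0135,-0.122],"dr": [0,-0.62,0],"fingers": 0.08},{"slide": [-0.16,-0.0135,-0.122],"dr": [0,-0.62,0],"fingers": 0.08},{"slide": [-0.16,-0.0135,-0.122],"dr": [0,-0.62,0],"fingers": 0.08},{"slide": [-0.16,-0.0135,-0.122],"dr": [0,-0.62,0],"fingers": 0.08}])

```text
t: 0.57
eef_pos: [284.0, -443.3, 228.2]
tcp_rot: [-1.571, 0.0, -2.257]
ft_force: [0.9, -1.0, 1.0]
opening: 0.844
```

```bash
python3 -c "
from h import *
go(400,-300,240,-1.7)"
```

```text
t 0.57 pos [ 284.  -443.3  228.2] rot [-1.571  0.    -2.257] q6 -0.44 rows 4.5
slide [-0.1844 -0.0118 -0.0011] dr y -0.557
```

Request:
drive_tool(steps=[{"slide": [-0.184,-0.012,-0.001],"dr": [0,-0.6,0],"fingers": 0.08},{"slide": [-0.184,-0.012,-0.001],"dr": [0,-0.6,0],"fingers": 0.08},{"slide": [-0.184,-0.012,-0.001],"dr": [0,-0.6,0],"fingers": 0.08},{"slide": [-0.184,-0.012,-0.001],"dr": [0,-0.6,0],"fingers": 0.08},{"slide": [-0.184,-0.012,-0.001],"dr": [0,-0.6,0],"fingers": 0.08}])

```text
t: 0.98
eef_pos: [401.7, -300.1, 240.5]
tcp_rot: [-1.57, 0.0, -1.655]
ft_force: [0.1, -0.6, 0.6]
opening: 0.84
```

```bash
python3 -c "
from h import *
go(471,68,190,0.77)"
```

```text
t 0.98 pos [ 401.7 -300.1  240.5] rot [-1.57   0.    -1.655] q6 -0.69 rows 19.6
slide [-0.0953  0.0129  0.0097] dr y -0.62
```

Request:
drive_tool(steps=[{"slide": [-0.125,0.013,0.013],"dr": [0,-0.62,0],"fingers": 0.08},{"slide": [-0.125,0.013,0.013],"dr": [0,-0.62,0],"fingers": 0.08},{"slide": [-0.125,0.013,0.013],"dr": [0,-0.62,0],"fingers": 0.08},{"slide": [-0.125,0.013,0.013],"dr": [0,-0.62,0],"fingers": 0.08},{"slide": [-0.125,0.013,0.013],"dr": [0,-0.62,0],"fingers": 0.08}])

```text
t: 1.4
eef_pos: [424.5, -177.8, 227.0]
tcp_rot: [-1.571, 0.0, -1.034]
ft_force: [-0.3, 0.0, -0.0]
opening: 0.842
```

```bash
python3 -c "
from h import *
go(471,68,190,0.77)"
```

```text
t 1.4 pos [ 424.5 -177.8  227. ] rot [-1.571  0.    -1.034] q6 -1.077 rows 14.5
slide [-0.0644  0.0127  0.057 ] dr y -0.62
```

Request:
drive_tool(steps=[{"slide": [-0.064,0.013,0.057],"dr": [0,-0.62,0],"fingers": 0.08},{"slide": [-0.064,0.013,0.057],"dr": [0,-0.62,0],"fingers": 0.08},{"slide": [-0.064,0.013,0.057],"dr": [0,-0.62,0],"fingers": 0.08},{"slide": [-0.064,0.013,0.057],"dr": [0,-0.62,0],"fingers": 0.08},{"slide": [-0.064,0.013,0.057],"dr": [0,-0.62,0],"fingers": 0.08}])

```text
t: 1.82
eef_pos: [441.4, -95.2, 214.0]
tcp_rot: [-1.571, 0.0, -0.416]
ft_force: [-0.4, 0.6, -0.9]
opening: 0.839
```

```bash
python3 -c "
from h import *
go(471,68,190,0.77)
im=optics.read_camera('wrist'); cv2.imwrite('pics/w1.png',im[:,:,::-1])"
```

```text
t 1.82 pos [441.4 -95.2 214. ] rot [-1.571  0.    -0.416] q6 -1.514 rows 9.6
slide [-0.0203  0.0125  0.0843] dr y -0.62
```

View pics/w1.png

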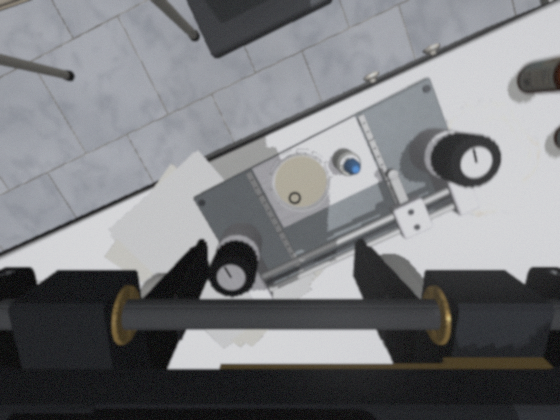

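Wrist view shows everything: ring ~(295,198), tan dish (299,182), dropper bottle (352,166), pointer arm from carriage (411,218) to its end (392,171), left knob cap (477,161), right knob cap (231,277). Look-alikes: the yellow dish, top (424,222), is not the one; the ring on the tan dish, top (301,225), is. Brown bottle meant: top (190,230), not (181,201). I'll measure these closely.

```bash
python3 - <<'E'
from h import *
im=cv2.imread('pics/w1.png')[:,:,::-1]
crop(im,190,70,520,300,2.4,'pics/w1c.png')
m=optics.camera_model('wrist')
for n,u,v,z in [('Lk',477,161,102),('Rk',231,277,102),('ring',295,198,33),('dish',299,182,32),('carr',411,218,58),('armend',391,171,49)]: print(n,onz(m,u,v,z).round(1))
E
```

```text
Lk [471.6  69.4 102. ]
Rk [ 487.1 -166.3  102. ]
ring [458.5 -87.2  33. ]
dish [444.3 -76.5  32. ]
carr [518.2  14.6  58. ]
armend [466.8  13.1  49. ]
```

View pics/w1c.png

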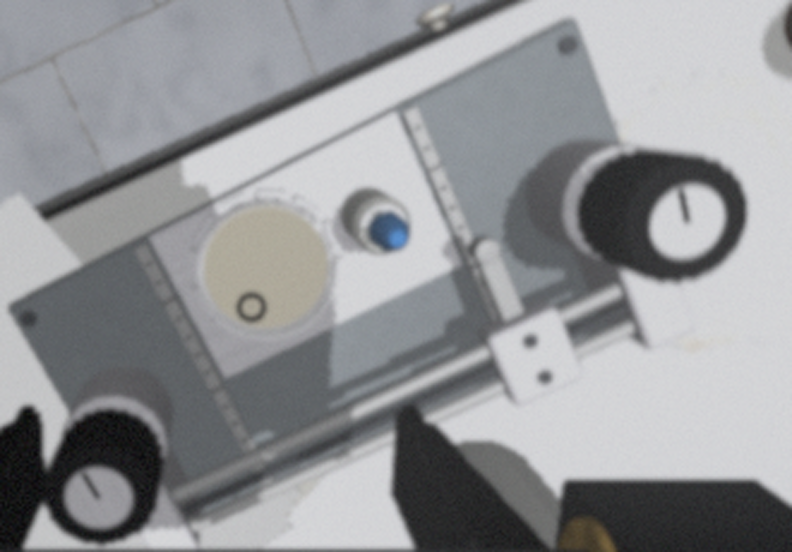

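Request:
drive_tool(steps=[{"slide": [-0.02,0.013,0.084],"dr": [0,-0.62,0],"fingers": 0.08},{"slide": [-0.02,0.013,0.084],"dr": [0,-0.62,0],"fingers": 0.08},{"slide": [-0.02,0.013,0.084],"dr": [0,-0.62,0],"fingers": 0.08},{"slide": [-0.02,0.013,0.084],"dr": [0,-0.62,0],"fingers": 0.08},{"slide": [-0.02,0.013,0.084],"dr": [0,-0.62,0],"fingers": 0.08}])

```text
t: 2.28
eef_pos: [457.7, -10.6, 200.9]
tcp_rot: [-1.571, 0.0, 0.201]
ft_force: [0.8, -0.4, 0.6]
opening: 0.844
```

```bash
python3 - <<'E'
from h import *
im=optics.read_camera('wrist'); cv2.imwrite('pics/w2.png',im[:,:,::-1])
m=optics.camera_model('wrist')
go(471.4,68.6,180,0.77)
im=cv2.imread('pics/w2.png')
g=cv2.cvtColor(im,cv2.COLOR_BGR2GRAY)
for n,X in [('L',(471.4,68.6,102)),('R',(485.5,-166,102)),('ring',(458,-87.4,33)),('arm',(467,13,49))]: print(n,proj(m,X).round(1))
E
```

```text
t 2.33 pos [457.7 -11.  201. ] rot [-1.571  0.     0.209] q6 -1.948 rows 4.5
slide [0.0299 0.021  0.075 ] dr y -0.561
L [368.8 242.5]
R [ 91.  203.1]
ring [207.5 175. ]
arm [302.8 207.4]
```

View pics/w2.png

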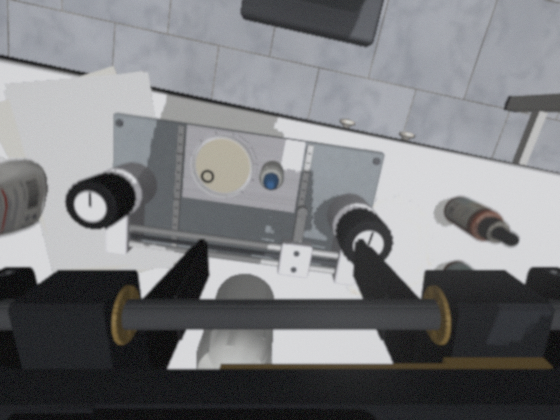

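The left cap reads (369,243) and the right (90,206). My points project to (369,242) and (91,203), so the left knob position holds. Next I'll move over the left knob.

Request:
drive_tool(steps=[{"slide": [0.03,0.021,0.075],"dr": [0,-0.56,0],"fingers": 0.08},{"slide": [0.03,0.021,0.075],"dr": [0,-0.56,0],"fingers": 0.08},{"slide": [0.03,0.021,0.075],"dr": [0,-0.56,0],"fingers": 0.08},{"slide": [0.03,0.021,0.075],"dr": [0,-0.56,0],"fingers": 0.08},{"slide": [0.03,0.021,0.075],"dr": [0,-0.56,0],"fingers": 0.08}])

```text
t: 2.75
eef_pos: [472.4, 68.6, 179.8]
tcp_rot: [-1.57, 0.001, 0.759]
ft_force: [0.4, -0.5, 0.5]
opening: 0.84
```

```bash
python3 - <<'E'
from h import *
im=optics.read_camera('wrist'); cv2.imwrite('pics/w3.png',im[:,:,::-1])
m=optics.camera_model('wrist')
go(471.4,68.6,70,0.77)
for n,X in [('L',(471.4,68.6,102)),('R',(485.5,-166,102)),('ring',(458,-87.4,33)),('arm',(467,13,49))]: print(n,proj(m,X).round(1))
E
```

```text
t 2.8 pos [472.5  68.3 179.9] rot [-1.571  0.     0.759] q6 -2.325 rows 2.7
slide [-0.0005  0.1099  0.001 ] dr y -0.011
L [282.  216.1]
R [ 3.7 -7.2]
ring [162.6  63.9]
arm [239.9 153.5]
```

View pics/w3.png

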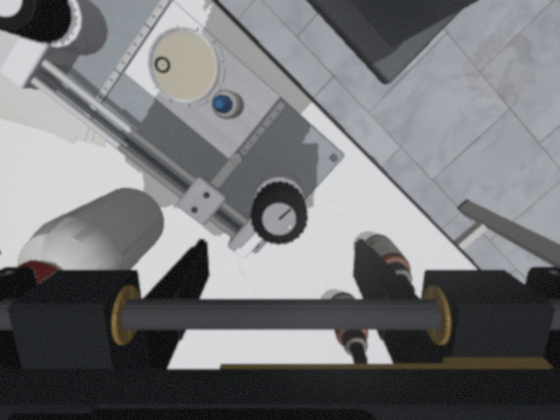

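The cap sits at (279,217), within 2 mm of prediction. I'll descend and grip.

Request:
drive_tool(steps=[{"slide": [0,0.04,-0.001],"dr": [0,0,0],"fingers": 0.08},{"slide": [0,0.07,-0.001],"dr": [0,0,0],"fingers": 0.08},{"slide": [0,0.09,-0.001],"dr": [0,0,0],"fingers": 0.08},{"slide": [0,0.11,-0.001],"dr": [0,0,0],"fingers": 0.08},{"slide": [0,0.11,-0.001],"dr": [0,0,0],"fingers": 0.06}])

```text
t: 3.22
eef_pos: [471.8, 66.9, 67.3]
tcp_rot: [-1.567, 0.004, 0.75]
ft_force: [0.6, 0.2, -1.4]
opening: 0.813
```

Request:
drive_tool(steps=[{"slide": [0,0,0],"dr": [0,0,0],"fingers": 0.048},{"slide": [0,0,0],"dr": [0,0,0],"fingers": 0.03},{"slide": [0,0,0],"dr": [0,0,0],"fingers": 0.03},{"slide": [0,0,0],"dr": [0,0,0],"fingers": 0.03},{"slide": [0,0,0],"dr": [0,0,0],"fingers": 0.03}])

```text
t: 3.63
eef_pos: [473.5, 67.3, 71.0]
tcp_rot: [-1.572, -0.001, 0.756]
ft_force: [-0.9, 0.1, 0.9]
opening: 0.479
```

Request:
drive_tool(steps=[{"slide": [0,0,0],"dr": [0,0,0],"fingers": 0.03},{"slide": [0,0,0],"dr": [0,0,0],"fingers": 0.03},{"slide": [0,0,0],"dr": [0,0.12,0],"fingers": 0.03},{"slide": [0,0,0],"dr": [0,0.24,0],"fingers": 0.03},{"slide": [0,0,0],"dr": [0,0.36,0],"fingers": 0.03}])

```text
t: 4.05
eef_pos: [473.0, 68.0, 70.8]
tcp_rot: [-1.57, -0.001, 0.39]
ft_force: [-3.6, 11.6, 9.6]
opening: 0.46
```

```bash
python3 - <<'E'
from h import *
im=optics.read_camera('top'); crop(im,165,140,445,260,2.8,'pics/t1.png')
s=env.state(); print(s['eef_pos'],s['tcp_rot'],s['ft_force'],s['moment'],s['opening'])
im=optics.read_camera('wrist'); cv2.imwrite('pics/w4.png',im[:,:,::-1])
E
```

```text
[472.94385856  68.08194508  70.83129465] [-1.57006071e+00 -5.50803529e-04  3.80110192e-01] [-3.22186314  8.4018146   9.20677058] [ 1.51264118  0.41403498 -0.08412626] 0.4609363051123771
```

View pics/t1.png

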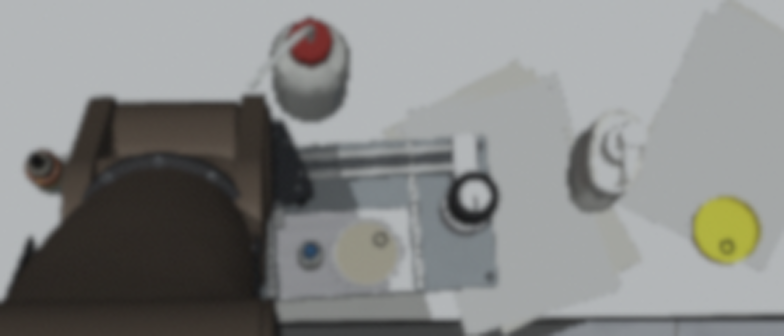

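View pics/w4.png

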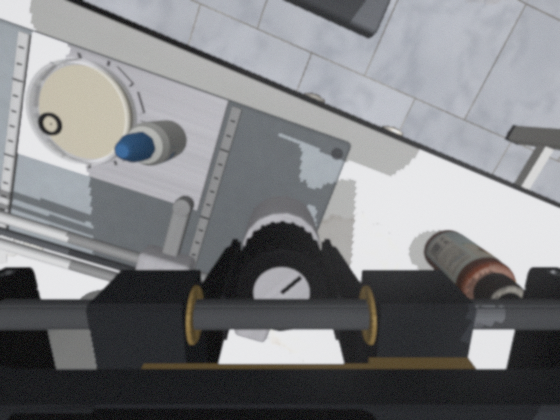

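Request:
drive_tool(steps=[{"slide": [0.0002,0,0.0005],"dr": [0,0.12,0],"fingers": 0.03},{"slide": [0.0002,0,0.0005],"dr": [0,0.24,0],"fingers": 0.03},{"slide": [0.0002,0,0.0005],"dr": [0,0.36,0],"fingers": 0.03},{"slide": [0.0002,0,0.0005],"dr": [0,0.48,0],"fingers": 0.03},{"slide": [0.0002,0,0.0005],"dr": [0,0.6,0],"fingers": 0.03}])

```text
t: 4.57
eef_pos: [472.8, 69.5, 70.9]
tcp_rot: [-1.569, 0.0, -0.21]
ft_force: [-3.4, 21.2, 9.5]
opening: 0.458
```

Request:
drive_tool(steps=[{"slide": [0,0,0],"dr": [0,0.12,0],"fingers": 0.03},{"slide": [0,0,0],"dr": [0,0.24,0],"fingers": 0.03},{"slide": [0,0,0],"dr": [0,0.36,0],"fingers": 0.03},{"slide": [0,0,0],"dr": [0,0.48,0],"fingers": 0.03},{"slide": [0,0,0],"dr": [0,0.6,0],"fingers": 0.03}])

```text
t: 4.98
eef_pos: [473.6, 70.6, 70.9]
tcp_rot: [-1.567, 0.001, -0.811]
ft_force: [1.3, 34.4, 5.2]
opening: 0.457
```

Request:
drive_tool(steps=[{"slide": [0,0,0],"dr": [0,0.12,0],"fingers": 0.03},{"slide": [0,0,0],"dr": [0,0.24,0],"fingers": 0.03},{"slide": [0,0,0],"dr": [0,0.36,0],"fingers": 0.03},{"slide": [0,0,0],"dr": [0,0.48,0],"fingers": 0.03},{"slide": [0,0,0],"dr": [0,0.6,0],"fingers": 0.03}])

```text
t: 5.4
eef_pos: [474.9, 71.1, 70.9]
tcp_rot: [-1.565, 0.003, -1.411]
ft_force: [6.7, 39.2, -0.3]
opening: 0.46
```

```bash
python3 - <<'E'
from h import *
D=[(473.5,67.3,.756),(473.0,68.0,.39),(472.8,69.5,-.21),(473.6,70.6,-.811),(474.9,71.1,-1.411)]
A=[];b=[]
for x,y,a in D:
    A+=[[1,0,np.cos(a),-np.sin(a)],[0,1,np.sin(a),np.cos(a)]];b+=[x,y]
r=np.linalg.lstsq(np.array(A),np.array(b),rcond=None);print(r[0],r[1])
s=env.state();print(s['eef_pos'],s['tcp_rot'],s['ft_force'],s['joints'][5])
im=optics.read_camera('wrist'); cv2.imwrite('pics/w5.png',im[:,:,::-1])
E
```

```text
[ 4.75174963e+02  6.88525344e+01 -2.33830346e+00  6.87868114e-02] [0.03168583]
[474.89097021  71.12569386  70.93799722] [-1.56540607  0.00296298 -1.41105074] [ 6.73179056 39.23230399 -0.30517027] -0.1566221021215665
```

View pics/w5.png

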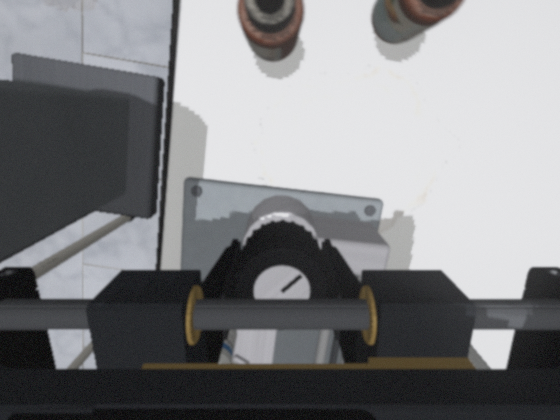

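The fit puts the knob axis at (475.2, 68.9) with my grip 2.3 mm off along the pads, and there was no slip. I'll regrip centred.

Request:
drive_tool(steps=[{"slide": [0,0,0],"dr": [0,0,0],"fingers": 0.055},{"slide": [0,0,0],"dr": [0,0,0],"fingers": 0.055},{"slide": [0,0,0],"dr": [0,0,0],"fingers": 0.055}])

```text
t: 5.7
eef_pos: [473.1, 67.9, 70.3]
tcp_rot: [-1.571, -0.0, -1.403]
ft_force: [0.6, -0.0, 0.3]
opening: 0.568
```

```bash
python3 - <<'E'
from h import *
go(475.2,68.9,71,-1.411)
E
```

```text
t 5.7 pos [473.1  67.9  70.3] rot [-1.571 -0.    -1.403] q6 -0.163 rows 0.1
slide [-0.0007 -0.0007  0.0022] dr y 0.008
```

Request:
drive_tool(steps=[{"slide": [-0.0007,0,0.0022],"dr": [0,0,0],"fingers": 0.055},{"slide": [-0.0007,0,0.0022],"dr": [0,0,0],"fingers": 0.03},{"slide": [-0.0007,0,0.0022],"dr": [0,0,0],"fingers": 0.03},{"slide": [-0.0007,0,0.0022],"dr": [0,0,0],"fingers": 0.03},{"slide": [-0.0007,0,0.0022],"dr": [0,0,0],"fingers": 0.03}])

```text
t: 6.12
eef_pos: [475.4, 68.8, 70.1]
tcp_rot: [-1.57, -0.0, -1.404]
ft_force: [1.1, -0.3, -1.5]
opening: 0.458
```

Request:
drive_tool(steps=[{"slide": [0,0,0],"dr": [0,0.12,0],"fingers": 0.03},{"slide": [0,0,0],"dr": [0,0.24,0],"fingers": 0.03},{"slide": [0,0,0],"dr": [0,0.36,0],"fingers": 0.03},{"slide": [0,0,0],"dr": [0,0.48,0],"fingers": 0.03},{"slide": [0,0,0],"dr": [0,0.6,0],"fingers": 0.03}])

```text
t: 6.53
eef_pos: [475.2, 68.8, 70.1]
tcp_rot: [-1.571, -0.0, -2.01]
ft_force: [0.5, -0.4, -0.5]
opening: 0.46
```

Request:
drive_tool(steps=[{"slide": [0,0,0],"dr": [0,0.12,0],"fingers": 0.03},{"slide": [0,0,0],"dr": [0,0.24,0],"fingers": 0.03},{"slide": [0,0,0],"dr": [0,0.36,0],"fingers": 0.03},{"slide": [0,0,0],"dr": [0,0.48,0],"fingers": 0.03},{"slide": [0,0,0],"dr": [0,0.6,0],"fingers": 0.03}])

```text
t: 6.95
eef_pos: [475.0, 68.9, 70.1]
tcp_rot: [-1.571, -0.0, -2.61]
ft_force: [0.1, 1.1, 0.2]
opening: 0.461
```

```bash
python3 - <<'E'
from h import *
s=env.state();print(s['eef_pos'],s['tcp_rot'],s['ft_force'],s['joints'][5])
im=optics.read_camera('wrist'); cv2.imwrite('pics/w6.png',im[:,:,::-1])
im=optics.read_camera('top'); crop(im,165,140,445,260,2.8,'pics/t2.png')
im=optics.read_camera('side'); crop(im,190,140,350,300,3.7,'pics/s2.png')
E
```

```text
[474.979272    68.92346745  70.08993737] [-1.57105776e+00 -4.53250952e-04 -2.60971488e+00] [0.10174978 1.10911289 0.21218867] 1.0452837522780978
```

View pics/t2.png

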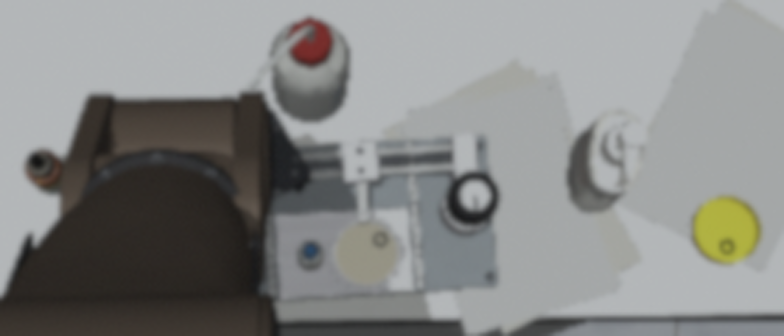

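View pics/s2.png

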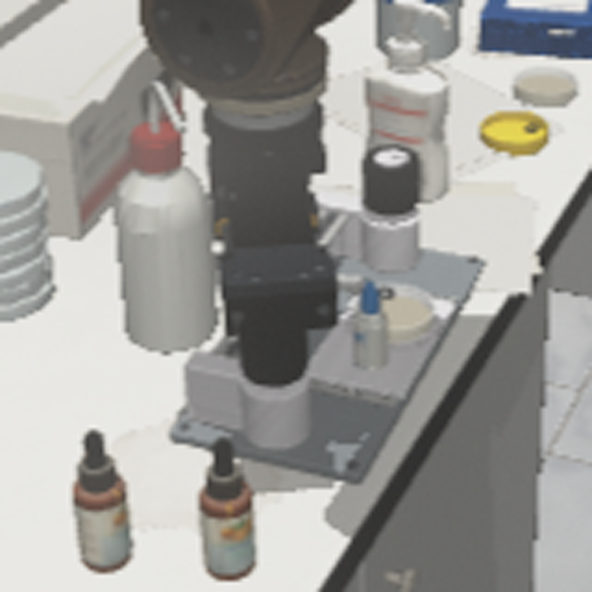

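View pics/w6.png

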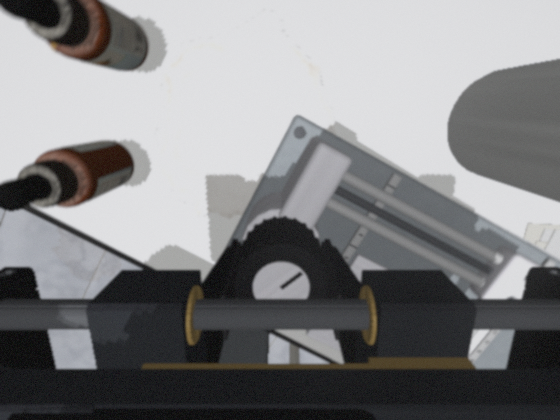

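```bash
python3 - <<'E'
from h import *
m=optics.camera_model('top')
ims=[optics.read_camera('top').astype(float) for _ in range(4)]
im=np.mean(ims,0); np.save('pics/t3.npy',im)
crop(im.astype(np.uint8),275,180,345,240,10,'pics/t3.png')
E
```

```text
(no output)
```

View pics/t3.png

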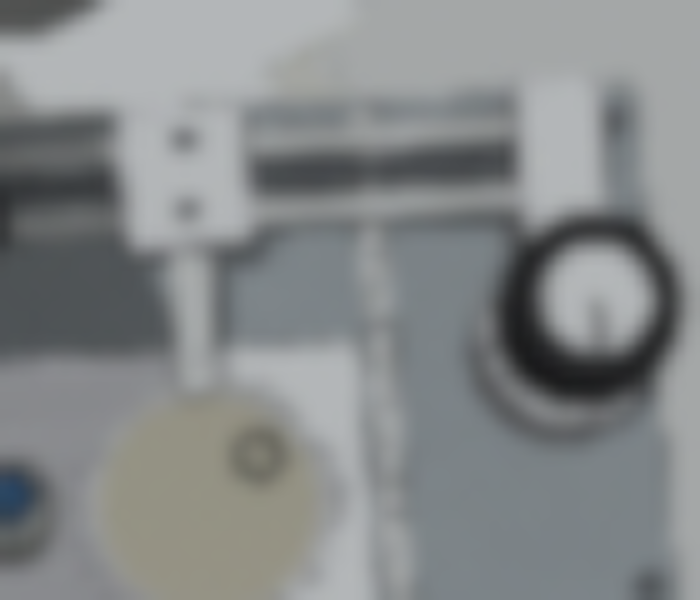

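```bash
python3 - <<'E'
from h import *
m=optics.camera_model('top')
P=lambda X,Y:(275+(X+.5)/10-.5,180+(Y+.5)/10-.5)
f=lambda X,Y,z:onz(m,*P(X,Y),z)
for yaw in (.05,.058,.066):
    c=np.array([477.05,-48.97]) 
    st=lambda X:np.array([np.cos(yaw)*(X[0]-c[0])+np.sin(yaw)*(X[1]-c[1]),-np.sin(yaw)*(X[0]-c[0])+np.cos(yaw)*(X[1]-c[1])])
    print(yaw,*[(n,st(f(*a)).round(1)) for n,a in dict(s1=(182,138,58),s2=(187,210,58),arm1=(195,300,49),end=(199,383,49),ring=(258,456,33)).items()])
E
```

```text
0.05 ('s1', array([ 57.9, -22. ])) ('s2', array([ 39.3, -22. ])) ('arm1', array([ 17.7, -22.8])) ('end', array([ -3.6, -22.3])) ('ring', array([-21.1, -36.8]))
0.058 ('s1', array([ 57.7, -22.4])) ('s2', array([ 39.1, -22.3])) ('arm1', array([ 17.5, -22.9])) ('end', array([ -3.8, -22.3])) ('ring', array([-21.4, -36.6]))
0.066 ('s1', array([ 57.5, -22.9])) ('s2', array([ 39. , -22.6])) ('arm1', array([ 17.3, -23.1])) ('end', array([ -4. , -22.3])) ('ring', array([-21.7, -36.5]))
```

Top view: the arm is 14.3 mm left of the ring, so about 0.57 rad more.

Request:
drive_tool(steps=[{"slide": [0,0,0],"dr": [0,0.12,0],"fingers": 0.03},{"slide": [0,0,0],"dr": [0,0.24,0],"fingers": 0.03},{"slide": [0,0,0],"dr": [0,0.36,0],"fingers": 0.03},{"slide": [0,0,0],"dr": [0,0.48,0],"fingers": 0.03},{"slide": [0,0,0],"dr": [0,0.57,0],"fingers": 0.03}])

```text
t: 7.72
eef_pos: [475.0, 69.1, 70.1]
tcp_rot: [-1.571, -0.001, 3.105]
ft_force: [-3.1, 3.9, 1.7]
opening: 0.459
```

```bash
python3 - <<'E'
from h import *
s=env.state();print(s['tcp_rot'],s['ft_force'])
im=np.mean([optics.read_camera('top').astype(float) for _ in range(4)],0)
crop(im.astype(np.uint8),275,180,345,240,10,'pics/t4.png')
E
```

```text
[-1.57095299e+00 -5.31926987e-04  3.10503805e+00] [-3.1222052   3.89241864  1.72023139]
```

View pics/t4.png

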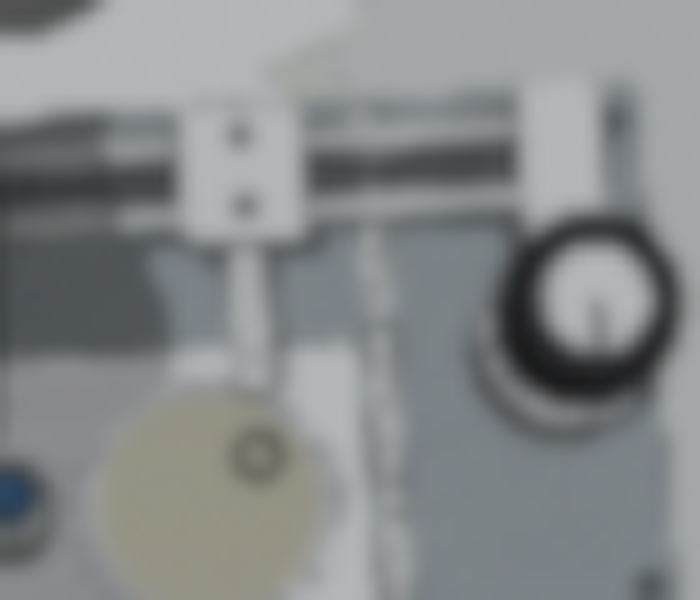

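```bash
python3 - <<'E'
from h import *
m=optics.camera_model('top')
P=lambda X,Y:(275+(X+.5)/10-.5,180+(Y+.5)/10-.5)
f=lambda X,Y,z:onz(m,*P(X,Y),z)
d=f(237,134,58)-f(182,138,58)+f(245,205,58)-f(187,210,58); print('travel/yaw',d/2,np.arctan2(d[0],-d[1]))
for yaw in (.05,.058,.066):
    c=np.array([477.05,-48.97]) 
    st=lambda X:np.array([np.cos(yaw)*(X[0]-c[0])+np.sin(yaw)*(X[1]-c[1]),-np.sin(yaw)*(X[0]-c[0])+np.cos(yaw)*(X[1]-c[1])])
    print(yaw,*[(n,st(f(*a)).round(1)) for n,a in dict(s1=(237,134,58),s2=(245,205,58),arm1=(250,300,49),end=(255,375,49),ring=(258,456,33)).items()])
E
```

```text
travel/yaw [  0.96451789 -14.31963422   0.        ] 0.06725473603709442
0.05 ('s1', array([ 58., -36.])) ('s2', array([ 39.7, -36.7])) ('arm1', array([ 16.8, -36.7])) ('end', array([ -2.5, -36.6])) ('ring', array([-21.1, -36.8]))
0.058 ('s1', array([ 57.8, -36.4])) ('s2', array([ 39.4, -37. ])) ('arm1', array([ 16.5, -36.9])) ('end', array([ -2.8, -36.6])) ('ring', array([-21.4, -36.6]))
0.066 ('s1', array([ 57.5, -36.9])) ('s2', array([ 39.1, -37.3])) ('arm1', array([ 16.2, -37. ])) ('end', array([ -3.1, -36.6])) ('ring', array([-21.7, -36.5]))
```

Request:
drive_tool(steps=[{"slide": [0,0,0],"dr": [0,0,0],"fingers": 0.07},{"slide": [0,0,0],"dr": [0,0,0],"fingers": 0.07},{"slide": [0,0,0],"dr": [0,0,0],"fingers": 0.07},{"slide": [0,-0.03,0],"dr": [0,0,0],"fingers": 0.075},{"slide": [0,-0.065,0],"dr": [0,0,0],"fingers": 0.075}])

```text
t: 8.33
eef_pos: [474.3, 68.7, 134.3]
tcp_rot: [-1.57, -0.005, 3.111]
ft_force: [0.8, -1.2, 0.3]
opening: 0.748
```

```bash
python3 - <<'E'
from h import *
s=env.state(); print(s['opening'],s['ft_force'])
go(488.5,-166,190,-0.86-2*np.pi+2*np.pi)
E
```

```text
0.7484320729883461 [ 0.84876175 -1.1791088   0.34130457]
t 8.33 pos [474.3  68.7 134.3] rot [-1.57  -0.005  3.111] q6 1.608 rows 32.0
slide [-0.0033 -0.0087  0.0366] dr y 0.62
```

Request:
drive_tool(steps=[{"slide": [0.0,-0.035,0.0],"dr": [0,-0.12,0],"fingers": 0.075},{"slide": [0.0,-0.06,0.02],"dr": [0,-0.24,0],"fingers": 0.075},{"slide": [0.0,-0.06,0.055],"dr": [0,-0.36,0],"fingers": 0.075},{"slide": [0.0,-0.06,0.09],"dr": [0,-0.48,0],"fingers": 0.075},{"slide": [0.0,-0.06,0.12],"dr": [0,-0.6,0],"fingers": 0.075}])

```text
t: 8.75
eef_pos: [471.5, -50.3, 195.8]
tcp_rot: [-1.569, 0.001, -2.583]
ft_force: [0.7, -0.0, -0.7]
opening: 0.792
```

```bash
python3 - <<'E'
from h import *
go(488.5,-166,190,-0.86)
E
```

```text
t 8.75 pos [471.5 -50.3 195.8] rot [-1.569e+00  1.000e-03 -2.583e+00] q6 0.767 rows 13.9
slide [0.0169 0.0021 0.0385] dr y -0.62
```

Request:
drive_tool(steps=[{"slide": [0.03,0,0.07],"dr": [0,-0.62,0],"fingers": 0.08},{"slide": [0.03,0,0.07],"dr": [0,-0.62,0],"fingers": 0.08},{"slide": [0.03,0,0.07],"dr": [0,-0.62,0],"fingers": 0.08},{"slide": [0.03,0,0.07],"dr": [0,-0.62,0],"fingers": 0.08},{"slide": [0.03,0,0.07],"dr": [0,-0.62,0],"fingers": 0.08}])

```text
t: 9.17
eef_pos: [482.5, -125.4, 194.9]
tcp_rot: [-1.571, -0.0, -1.981]
ft_force: [-0.4, -0.2, 0.2]
opening: 0.842
```

```bash
python3 - <<'E'
from h import *
go(488.5,-166,190,-0.86)
E
```

```text
t 9.17 pos [ 482.5 -125.4  194.9] rot [-1.571 -0.    -1.981] q6 0.024 rows 9.0
slide [0.0193 0.0027 0.012 ] dr y -0.62
```

Request:
drive_tool(steps=[{"slide": [0.02,0.0,0.012],"dr": [0,-0.62,0],"fingers": 0.08},{"slide": [0.02,0.0,0.012],"dr": [0,-0.62,0],"fingers": 0.08},{"slide": [0.02,0.0,0.012],"dr": [0,-0.62,0],"fingers": 0.08},{"slide": [0.02,0.0,0.012],"dr": [0,-0.62,0],"fingers": 0.08},{"slide": [0.02,0.0,0.012],"dr": [0,-0.62,0],"fingers": 0.08}])

```text
t: 9.58
eef_pos: [485.4, -147.7, 195.0]
tcp_rot: [-1.571, -0.0, -1.359]
ft_force: [-0.8, -0.6, 0.1]
opening: 0.836
```

```bash
python3 - <<'E'
from h import *
go(488.5,-166,170,-0.86)
im=optics.read_camera('wrist'); cv2.imwrite('pics/w7.png',im[:,:,::-1])
m=optics.camera_model('wrist')
for n,X in [('R',(485.5,-166,102)),('R2',(488.7,-166.7,102)),('ring',(458,-87.4,33))]: print(n,proj(m,X).round(1))
E
```

```text
t 9.58 pos [ 485.4 -147.7  195. ] rot [-1.571 -0.    -1.359] q6 -0.637 rows 4.0
slide [ 0.0185  0.025  -0.0008] dr y -0.499
R [276.8 230.4]
R2 [280.3 232. ]
ring [267.2 124.1]
```

View pics/w7.png

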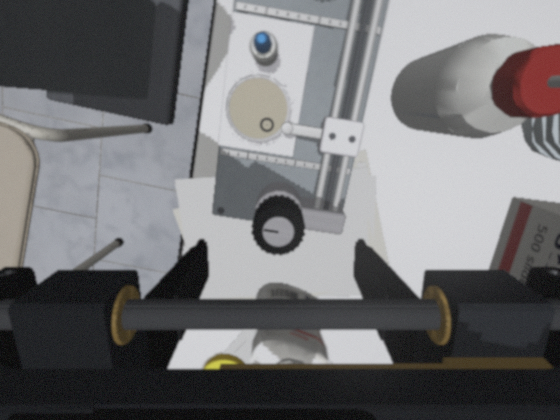

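```bash
python3 - <<'E'
from h import *
im=cv2.imread('pics/w7.png')[:,:,::-1]; crop(im,210,90,370,190,5,'pics/w7c.png')
E
```

```text
(no output)
```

View pics/w7c.png

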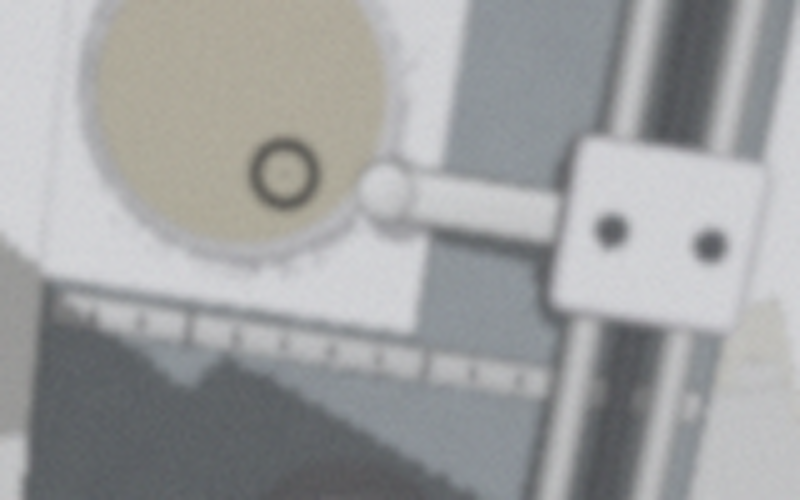

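```bash
python3 - <<'E'
from h import *
m=optics.camera_model('wrist')
P=lambda X,Y:(210+(X+.5)/5-.5,90+(Y+.5)/5-.5)
f=lambda X,Y,z:onz(m,*P(X,Y),z)
for zb in (49,52):
  b=f(386,192,zb); r=f(285,174,33); s1=f(611,231,58); s2=f(711,245,58); e1=f(285,150,33)
  print(b,r,s1,s2)
  for yaw in (.05,.058,.066):
    g=lambda d:(np.array([np.cos(yaw)*d[0]+np.sin(yaw)*d[1],-np.sin(yaw)*d[0]+np.cos(yaw)*d[1]])).round(2)
    print(yaw,'boss-ring',g(b-r),'scr-ring',g((s1+s2)/2-r),'scr',g(s2-s1),'boss-scr',g(b-(s1+s2)/2))
E
```

```text
[476.63305634 -86.08498809  49.        ] [457.46829456 -87.79999475  33.        ] [517.10575366 -83.49169291  58.        ] [535.20925512 -81.95609763  58.        ]
0.05 boss-ring [19.23  0.76] scr-ring [68.86  1.64] scr [18.16  0.63] boss-scr [-49.63  -0.88]
0.058 boss-ring [19.23  0.6 ] scr-ring [68.87  1.09] scr [18.16  0.48] boss-scr [-49.64  -0.48]
0.066 boss-ring [19.24  0.45] scr-ring [68.87  0.53] scr [18.17  0.34] boss-scr [-49.64  -0.09]
[476.54881619 -85.9417852   52.        ] [457.46829456 -87.79999475  33.        ] [517.10575366 -83.49169291  58.        ] [535.20925512 -81.95609763  58.        ]
0.05 boss-ring [19.15  0.9 ] scr-ring [68.86  1.64] scr [18.16  0.63] boss-scr [-49.71  -0.73]
0.058 boss-ring [19.16  0.75] scr-ring [68.87  1.09] scr [18.16  0.48] boss-scr [-49.71  -0.34]
0.066 boss-ring [19.16  0.6 ] scr-ring [68.87  0.53] scr [18.17  0.34] boss-scr [-49.71   0.06]
```

Pointer boss to ring: 19.2 mm in stand x (0.96 rad) and 0.5 mm in y. Boss to carriage measures 49.7 mm against 50 expected. Now to the right knob.

Request:
drive_tool(steps=[{"slide": [0.0195,0.02,-0.001],"dr": [0,-0.5,0],"fingers": 0.08},{"slide": [0.0195,0.02,-0.001],"dr": [0,-0.5,0],"fingers": 0.08},{"slide": [0.0195,0.02,-0.001],"dr": [0,-0.5,0],"fingers": 0.08},{"slide": [0.0195,0.02,-0.001],"dr": [0,-0.5,0],"fingers": 0.08},{"slide": [0.0195,0.02,-0.001],"dr": [0,-0.5,0],"fingers": 0.08}])

```text
t: 10.05
eef_pos: [488.4, -166.9, 175.0]
tcp_rot: [-1.571, -0.0, -0.863]
ft_force: [-0.3, -0.7, -0.1]
opening: 0.844
```

```bash
python3 - <<'E'
from h import *
go(488.5,-167,71,-0.86)
im=optics.read_camera('wrist'); cv2.imwrite('pics/w8.png',im[:,:,::-1])
m=optics.camera_model('wrist')
for n,X in [('R',(485.5,-166,102)),('R2',(488.5,-167,102)),('ring',(457.5,-87.8,33))]: print(n,proj(m,X).round(1))
im=optics.read_camera('side'); crop(im,190,140,350,300,3.7,'pics/s3.png')
E
```

```text
t 10.05 pos [ 488.4 -166.9  175. ] rot [-1.571 -0.    -0.863] q6 -1.165 rows 2.5
slide [ 1.00e-04  1.04e-01 -0.00e+00] dr y -0.003
R [279.4 214.5]
R2 [281.6 217.9]
ring [312.4 107.5]
```

View pics/w8.png

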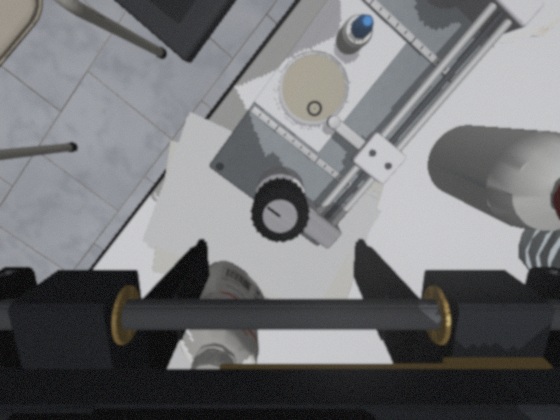

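View pics/s3.png

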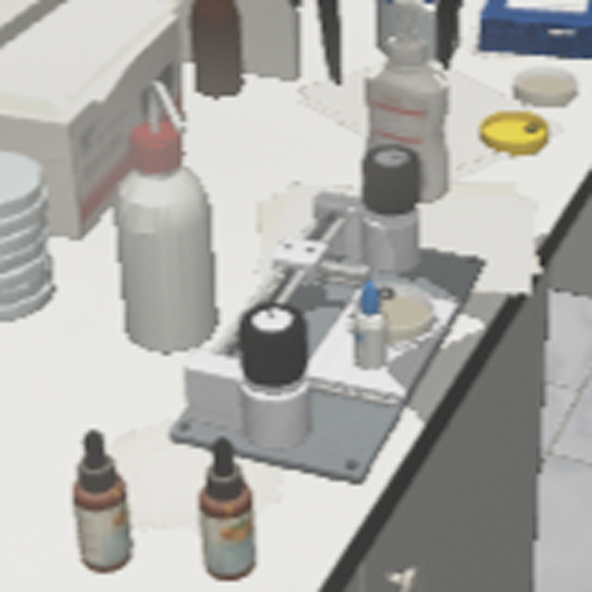

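Request:
drive_tool(steps=[{"slide": [0.0005,0.04,-0.0015],"dr": [0,0,0],"fingers": 0.08},{"slide": [0.0005,0.07,-0.0015],"dr": [0,0,0],"fingers": 0.08},{"slide": [0.0005,0.09,-0.0015],"dr": [0,0,0],"fingers": 0.08},{"slide": [0.0005,0.104,-0.0015],"dr": [0,0,0],"fingers": 0.08},{"slide": [0.0005,0.104,-0.0015],"dr": [0,0,0],"fingers": 0.06}])

```text
t: 10.57
eef_pos: [486.6, -167.6, 68.8]
tcp_rot: [-1.573, 0.004, -0.871]
ft_force: [0.0, -0.6, -0.4]
opening: 0.81
```

Request:
drive_tool(steps=[{"slide": [0,0,0],"dr": [0,0,0],"fingers": 0.048},{"slide": [0,0,0],"dr": [0,0,0],"fingers": 0.03},{"slide": [0,0,0],"dr": [0,0,0],"fingers": 0.03},{"slide": [0,0,0],"dr": [0,0,0],"fingers": 0.03},{"slide": [0,0,0],"dr": [0,0,0],"fingers": 0.03}])

```text
t: 10.98
eef_pos: [487.9, -168.2, 71.9]
tcp_rot: [-1.57, -0.001, -0.867]
ft_force: [-0.1, -0.1, -0.5]
opening: 0.48
```

Request:
drive_tool(steps=[{"slide": [0,0,0],"dr": [0,0,0],"fingers": 0.03},{"slide": [0,0,0],"dr": [0,0.1,0],"fingers": 0.03},{"slide": [0,0,0],"dr": [0,0.2,0],"fingers": 0.03},{"slide": [0,0,0],"dr": [0,0.3,0],"fingers": 0.03},{"slide": [0,0,0],"dr": [0,0.4,0],"fingers": 0.03}])

```text
t: 11.4
eef_pos: [487.5, -168.3, 71.8]
tcp_rot: [-1.571, -0.001, -1.271]
ft_force: [-4.8, -1.3, 9.3]
opening: 0.456
```

Request:
drive_tool(steps=[{"slide": [0,0,0],"dr": [0,0.12,0],"fingers": 0.03},{"slide": [0,0,0],"dr": [0,0.24,0],"fingers": 0.03},{"slide": [0,0,0],"dr": [0,0.36,0],"fingers": 0.03},{"slide": [0,0,0],"dr": [0,0.48,0],"fingers": 0.03},{"slide": [0,0,0],"dr": [0,0.54,0],"fingers": 0.03}])

```text
t: 11.82
eef_pos: [486.5, -168.3, 71.8]
tcp_rot: [-1.572, -0.001, -1.813]
ft_force: [-10.4, -3.5, 11.2]
opening: 0.458
```

```bash
python3 - <<'E'
from h import *
s=env.state();print(s['eef_pos'],s['tcp_rot'],s['ft_force'])
im=optics.read_camera('wrist'); cv2.imwrite('pics/w9.png',im[:,:,::-1])
im=optics.read_camera('side'); crop(im,190,140,350,300,3.7,'pics/s4.png')
E
```

```text
[ 486.53682971 -168.29200125   71.79280885] [-1.57244618e+00 -7.57533423e-04 -1.81321241e+00] [-10.41950706  -3.5147243   11.20347322]
```

View pics/w9.png

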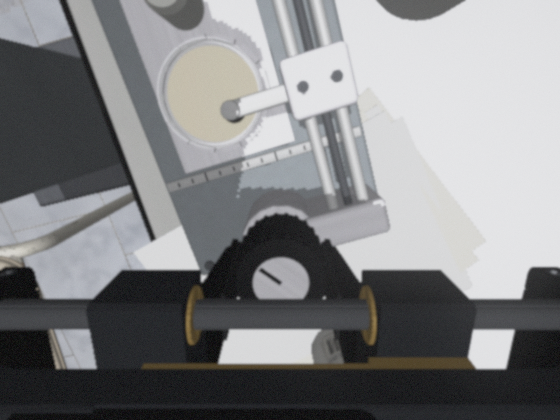

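View pics/s4.png

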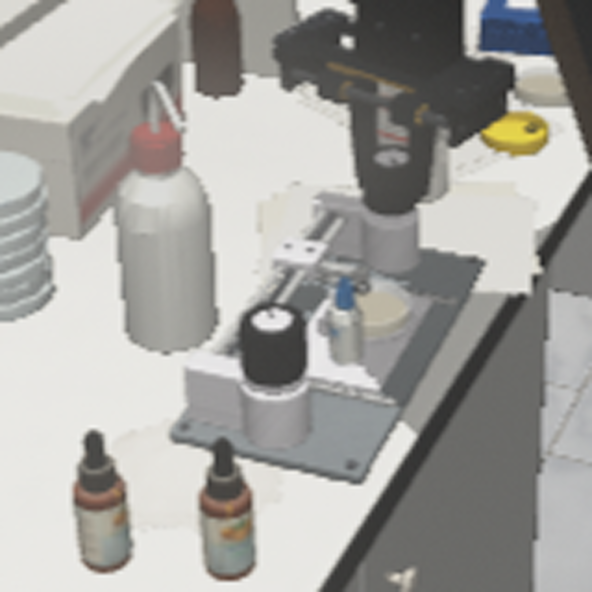

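```bash
python3 - <<'E'
from h import *
im=np.mean([optics.read_camera('wrist').astype(float) for _ in range(3)],0).astype(np.uint8)
crop(im,190,60,290,140,8,'pics/w10.png')
s=env.state()
m=optics.camera_model('wrist'); o=-m['R'].T@m['t']; print('cam',o)
E
```

```text
cam [504.80770257 -91.96508578 240.83325921]
```

View pics/w10.png

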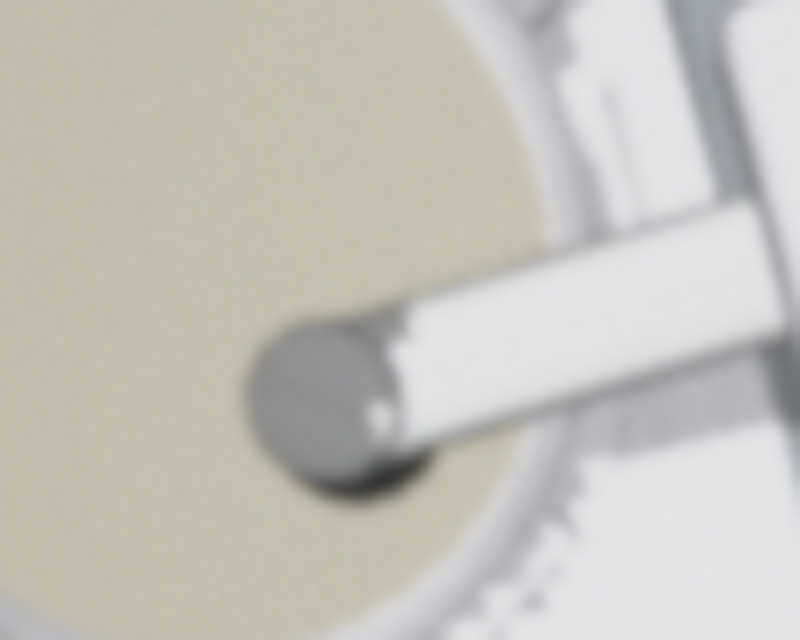

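```bash
python3 - <<'E'
from h import *
m=optics.camera_model('wrist')
im=cv2.imread('pics/w10.png')
for zb,col in ((49,(0,0,255)),(52,(255,0,0))):
    b=onz(m,190+322.5/8-.5,60+402.5/8-.5,zb); print(b)
    pts=[]
    for a in np.linspace(0,2*np.pi,60):
        p=proj(m,[b[0]+6.5*np.cos(a),b[1]+6.5*np.sin(a),33]); pts.append([(p[0]-190+.5)*8,(p[1]-60+.5)*8])
    cv2.polylines(im,[np.int32(pts)],True,col,1)
    pts=[]
    for a in np.linspace(0,2*np.pi,60):
        p=proj(m,[b[0]+5*np.cos(a),b[1]+5*np.sin(a),zb]); pts.append([(p[0]-190+.5)*8,(p[1]-60+.5)*8])
    cv2.polylines(im,[np.int32(pts)],True,col,1)
cv2.imwrite('pics/w10o.png',im)
E
```

```text
[477.22624991 -85.82261103  49.        ]
[477.65758469 -85.91867062  52.        ]
```

View pics/w10o.png

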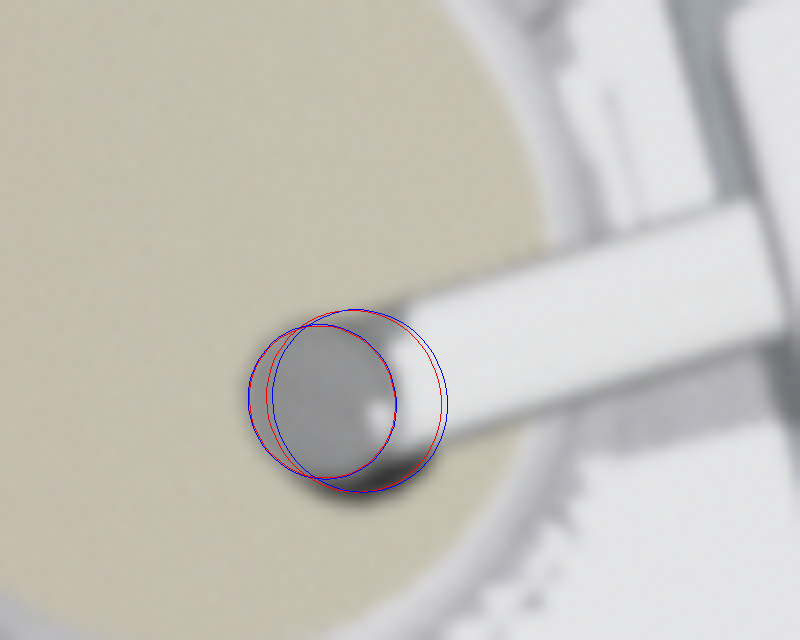

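Request:
drive_tool(steps=[{"slide": [0,0,0],"dr": [0,0,0],"fingers": 0.07},{"slide": [0,0,0],"dr": [0,0,0],"fingers": 0.07},{"slide": [0,0,0],"dr": [0,0,0],"fingers": 0.07},{"slide": [0,-0.03,0],"dr": [0,0,0],"fingers": 0.07},{"slide": [0,-0.06,0],"dr": [0,0,0],"fingers": 0.07}])

```text
t: 12.48
eef_pos: [487.0, -167.7, 130.7]
tcp_rot: [-1.574, 0.001, -1.807]
ft_force: [-0.3, 0.3, 0.5]
opening: 0.722
```

```bash
python3 - <<'E'
from h import *
go(520,-87,210,-0.6)
E
```

```text
t 12.48 pos [ 487.  -167.7  130.7] rot [-1.574e+00  1.000e-03 -1.807e+00] q6 -0.224 rows 9.7
slide [-0.0443 -0.0407  0.0068] dr y -0.62
```

Request:
drive_tool(steps=[{"slide": [-0.01,-0.035,0.0],"dr": [0,-0.12,0],"fingers": 0.07},{"slide": [-0.035,-0.04,-0.01],"dr": [0,-0.24,0],"fingers": 0.07},{"slide": [-0.065,-0.04,-0.02],"dr": [0,-0.36,0],"fingers": 0.07},{"slide": [-0.065,-0.04,-0.04],"dr": [0,-0.48,0],"fingers": 0.07},{"slide": [-0.065,-0.04,-0.06],"dr": [0,-0.6,0],"fingers": 0.07}])

```text
t: 12.9
eef_pos: [444.2, -89.4, 171.2]
tcp_rot: [-1.57, -0.0, -1.199]
ft_force: [-0.1, 0.3, 0.4]
opening: 0.732
```

```bash
python3 - <<'E'
from h import *
go(425,-87,140,0)
E
```

```text
t 12.9 pos [444.2 -89.4 171.2] rot [-1.57  -0.    -1.199] q6 -0.717 rows 9.7
slide [-0.0048  0.0161 -0.0088] dr y -0.62
```

Request:
drive_tool(steps=[{"slide": [-0.005,0.016,-0.009],"dr": [0,-0.62,0],"fingers": 0.09},{"slide": [-0.005,0.016,-0.009],"dr": [0,-0.62,0],"fingers": 0.09},{"slide": [-0.005,0.016,-0.009],"dr": [0,-0.62,0],"fingers": 0.09},{"slide": [-0.005,0.016,-0.009],"dr": [0,-0.62,0],"fingers": 0.09},{"slide": [-0.005,0.016,-0.009],"dr": [0,-0.62,0],"fingers": 0.09}])

```text
t: 13.32
eef_pos: [434.4, -89.3, 155.1]
tcp_rot: [-1.571, -0.0, -0.58]
ft_force: [-0.5, 1.3, 0.4]
opening: 0.942
```

Request:
drive_tool(steps=[{"slide": [-0.01,0.014,-0.003],"dr": [0,-0.6,0],"fingers": 0.09},{"slide": [-0.01,0.014,-0.003],"dr": [0,-0.6,0],"fingers": 0.09},{"slide": [-0.01,0.014,-0.003],"dr": [0,-0.6,0],"fingers": 0.09},{"slide": [-0.01,0.014,-0.003],"dr": [0,-0.6,0],"fingers": 0.09},{"slide": [-0.01,0.014,-0.003],"dr": [0,-0.6,0],"fingers": 0.09}])

```text
t: 13.73
eef_pos: [424.4, -86.3, 141.1]
tcp_rot: [-1.571, -0.0, 0.02]
ft_force: [0.0, 0.0, 0.1]
opening: 0.946
```

```bash
python3 - <<'E'
from h import *
s=env.state();print(s['eef_pos'],s['tcp_rot'],s['t'])
im=np.mean([optics.read_camera('wrist').astype(float) for _ in range(3)],0).astype(np.uint8)
cv2.imwrite('pics/w11.png',im[:,:,::-1])
m=optics.camera_model('wrist');p=proj(m,[477,-86.5,34]);print(p)
u,v=int(p[0]),int(p[1]);crop(im,u-40,v-32,u+40,v+28,10,'pics/w11c.png');print(u,v)
E
```

```text
[424.42049267 -86.25270924 141.08354267] [-1.57087922e+00 -1.27311302e-04  1.97090845e-02] 13.7333
[280.43518743 262.35530447]
280 262
```

View pics/w11.png

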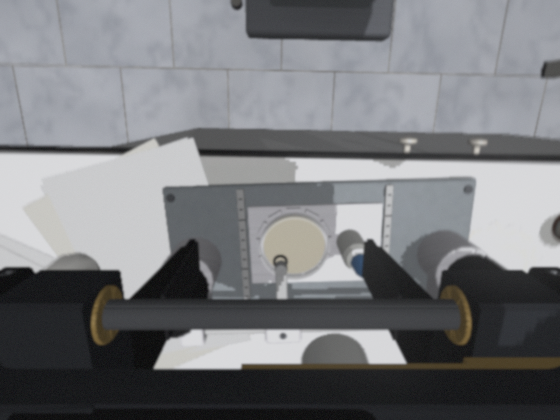

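View pics/w11c.png

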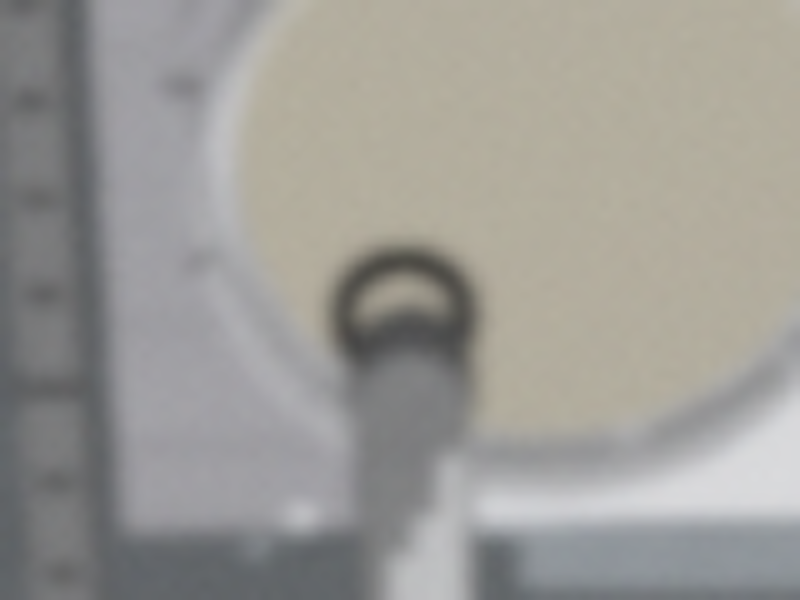

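```bash
python3 - <<'E'
from h import *
im=cv2.imread('pics/w11.png'); c=im[245:300,258:305]
c=np.clip((c.astype(float)-20)*1.6,0,255).astype(np.uint8)
cv2.imwrite('pics/w11d.png',cv2.resize(c[5:40],None,fx=16,fy=16,interpolation=cv2.INTER_CUBIC))
m=optics.camera_model('wrist')
q=[proj(m,[477+6.5*np.cos(a),-86.5+6.5*np.sin(a),33]) for a in np.linspace(0,6.28,90)];q=np.array(q);print(q.min(0),q.max(0))
for z in (33,35,49): print(z,proj(m,[477,-86.5,z]))
E
```

```text
[273.22230774 255.23116201] [287.64834921 268.43243389]
33 [280.43719271 261.87063415]
35 [280.43316935 262.84306707]
49 [280.40350114 270.013779  ]
```

View pics/w11d.png

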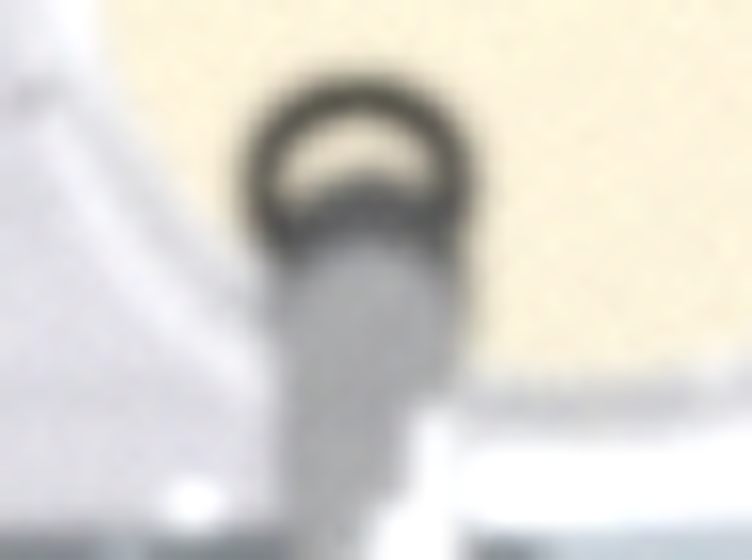

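The pointer tip is inside the ring, about 0.5–0.8 mm from the middle. One last look at the bottles before handing in.

```bash
python3 - <<'E'
from h import *
im=optics.read_camera('side'); crop(im,190,140,350,300,3.7,'pics/s5.png')
im0=cv2.imread('pics/side0.png')[:,:,::-1].astype(float)
d=np.abs(im.astype(float)-im0).max(2)
print('brown diff',d[258:300,208:262].mean())
im=optics.read_camera('top'); crop(im,165,140,445,260,2.8,'pics/t5.png')
E
```

```text
brown diff 14.514550264550264
```

View pics/s5.png

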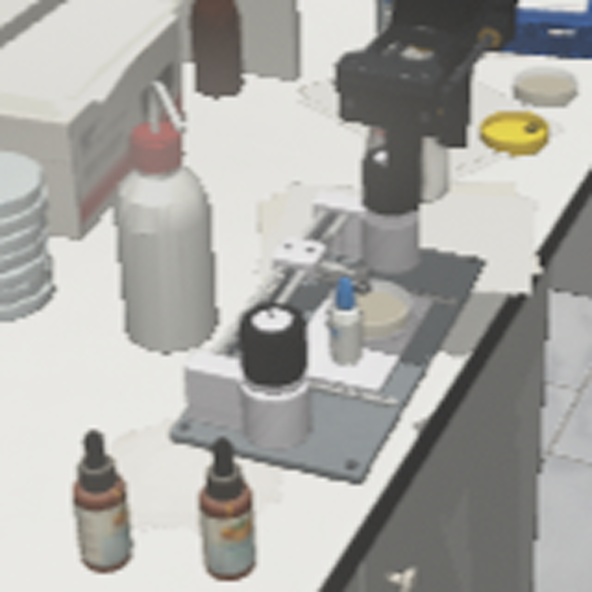

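View pics/t5.png

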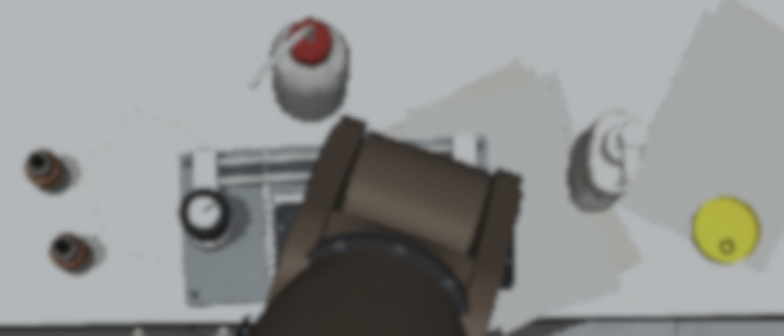

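The brown bottles (70,252) and (45,170) and the pump bottle (612,150) sit where they started. The dropper bottle is upright, and the gripper is clear of everything.

```bash
python3 -c "
from cell import env
print(env.job_done(), env.state()['t'])"
```

```text
the job is handed in; nothing more can be done
the job is handed in; nothing more can be done
```

I handed the job in with the pointer tip inside the ring on the tan dish, about 0.5–0.8 mm from its middle by the last wrist view. About 14 s of the 70 s were used.

- **What I did:** I turned the left knob about 3.94 rad clockwise, which took the pointer past the dropper bottle and level with the ring. Only then did I turn the right knob about 0.95 rad clockwise, which brought the plate back about 19 mm. After that I let go and moved clear.
- **Checks that held:**
  - The dish lies in its rim, the dropper bottle is upright on the plate, and the brown and pump bottles look unmoved in the top view. The arm hid part of the stand in that view.
  - No contact force showed on the gripper once it was clear.
- **What was off:**
  - My first grip on the left knob was about 2.3 mm off its axis, and the wrist force rose to about 40 N. I let go, centred and gripped again, and the force then stayed under about 6 N.
  - The cameras and the arm disagreed by about 3 mm on where that knob is.
  - The last views suggest the tip is about 0.5 mm to the left of, and 0.5 mm behind, the ring's middle. I left that, since gripping again could have cost as much as it gained.

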